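Centre and clamp a figure on the painting stage

ROBOT

A 6-joint arm with a two-finger parallel gripper is mounted at the origin on the work surface. World frame = base frame: x ahead of the robot, y to its left, z up, the work surface at z = 0. Lengths are in m, angles in rad, forces in N, time in s.
With the tool pointing down it reaches from about 0.35 to 0.775 m from the base axis. Payload 5.5 kg.
Tool frame: the origin (TCP) lies between the finger pads, 19 mm behind the fingertips; this is the grasp point; z points along the fingers, y is the line along which they close (so a half turn about z gives the same grasp; the last joint's range is limited). The gripper opens to 85 mm and grips with 20 to 120 N. Pads are 22 mm wide; open, the fingers measure 114 mm over their backs; the gripper's body (76 mm by 85 mm) begins 54 mm behind the grasp point. The pads swing forward as they close: fully open they stand 13 mm farther back than shut.
Start: joints at [1.006, 0.313, 0.046, 1.304, 0, 1.431], TCP at [0.237, 0.524, 0.25] pointing down, gripper open.
Joint ranges: [-2.76, 2.76], [-0.86, 1.69], [-1.03, 1.26], [-2.2, 2.34], [-1.47, 1.5], [-3.14, 3.14]. Speed limits (rad/s): [2.57, 2.57, 3.14, 3.14, 3.14, 3.14].

INTERFACE

Orientations are given as a unit quaternion [w, x, y, z].
In Python, from rig import env gives the robot as it stands.
- The arm moves only by the tool arm_command, never from a script. Its argument "targets" is a list of rows, each a list of 3 entries, a list of its own where there are three numbers: the shift along the world's x, y, z scaled (see below), then the turn, a rotation vector about the world's x, y, z scaled (see below), then the opening, from 0 (shut) to 1 (fully open). In form: [[[dx, dy, dz], [rx, ry, rz], jaw], ...]. A call has 1 to 12 rows; each row shifts and turns the commanded pose from where the row before left it; what a row does not reach is not made up. The controller multiplies each number of a shift by 0.05 m and each number of a turn by 90 degrees. A row lasts 1/10 s, in which the tool goes at most 50 mm and 8.59 degrees, less where a joint would pass 70% of its speed; a pose out of reach is approached as far as the arm can. A call with a number of a shift or a turn outside -1 to 1 is refused whole. A call with a gripper value outside its range is refused whole. The fingers move at their own pace and stop on an object; "grip_force" is the grip in N (left out, the last holds). Time passes only in rows, so rows that do not move let the fingers close. It gives the time, the measured TCP pose, the force, the opening and the grip force at its end, in the units of the state.
- env.observe(): the state, without advancing time (a new reading comes with each control period).
- env.snapshot(name): name is "scene" or "top"; returns a dict with "img" (400x640x3 uint8, red, green, blue), "range_z" (400x640 float32, m along the optical axis (not along the pixel's ray), 0 where there is no reading), "fx", "fy", "cx", "cy" (pixels), "R" (3x3) and "t" (3): a world point X has camera coordinates R X + t. Camera axes: x right, y down, z forward; pixel columns grow to the right and rows downward; lengths in m; the calibration is good to about 2 mm. A picture is of the moment at which its call begins.
- env.job_done(): hands the job in; it is judged then, once.
Trained networks look in a picture, given as the dict that the camera call returned (one of the last four; its "shot" number tells which), for a name from the list of things; names that differ only in an ending like _2 or _b are one class to them, and where a whole thing is asked for, a point or a joint stands for the part that bears it (a point fixed in the world has none). Each returns a list of dicts, best first, with "p" (0 to 1); they miss things now and then, are a little off and sometimes report something else, mostly with a low value. They report only what shows in the picture. A call takes as long as a camera call.
- env.masks_of(picture, target): "region" (400x640 bool, what is visible of it) and "extent" ([left, top, right, bottom] in pixels, round what is visible of it).
The state is a dict: "t": time; "joint_positions": joint angles; "joint_vel": joint speeds; "joint_torque": joint torques, N m; "tcp_pos": TCP position; "eef_rot": TCP orientation; "wrist_force": force on the tool from outside, world axes, zero at the start; "wrist_torque": the same for the moment, N m; "opening": finger opening in m; "finger_force": force on a finger pad.
Only numpy, scipy, OpenCV 4.12 (cv2) and the standard library are available. Lean on these libraries where they do the work, as an engineer would, in place of code of your own. Each camera call takes 0.05 s, during which the arm holds its last target. There are 200 camera calls.

TASK

Stand the figure with the red cloak on the black stage plate, between the fixed stop and the orange sliding stop and centred on the white line, and let go of it; then turn the blue clamp knob clockwise so that the sliding stop closes and grips the figure's base square against the fixed stop. Leave the other figures and the paint pot alone, and set the red figure down without dropping it or slamming it onto the plate.

Things in the scene. Friction and masses are not known exactly. Their poses are not given: they have to be found in the camera images.
- mini_red: Loose figure, RED cloak and helmet, 70 g. Origin: centre of the underside of its black 40 x 40 x 6 mm base; z up; it faces its -x. Bronze torso 16 mm (x) by 20 mm (y), 23 to 51 mm above the underside, flat sides at y = +-10 mm: grip across y, TCP about 41 mm above the underside. Cloak to x = +11.5 mm, sword in front to x = -14 mm; helmet top at 67 mm.
- mini_green: Bystander: same figure with a green cloak and helmet. Leave alone.
- mini_blue: Bystander: same figure with a blue cloak and helmet. Leave alone.
- paint_pot: Bystander: small paint pot, 32 mm across, 45 mm high, with a magenta label and white cap. Leave alone.
- stage: Fixed black plate on the table, 130 mm along x, 250 mm along y, 12 mm thick. Origin: centre of its underside. Near its +y end an aluminium fixed stop, 90 mm long along x, 14 mm high above the plate, inner face at y = +85 mm. The orange sliding stop faces it. The blue clamp knob stands near the -y end, at x = 0, y = -75 mm.
- stage_centre (a point): Where the centre of the figure's underside must end: crossing of the two white lines on the plate's top, 12 mm above the table, 20 mm from the fixed stop's face. Axes as the stage: y points to the fixed stop, x runs along the stops. The white centre line is x = 0; red marks on top of both stops show it too.
- pad: Orange sliding stop, 90 mm (x) by 8 mm (y), 14 mm high. Origin: centre of its underside, on the plate's top; pressing face 4 mm on in +y. With the clamp at 0 the face is 55 mm from the fixed stop; each clamp radian brings it 12 mm nearer, so it meets the 40 mm base at 1.25 rad; beyond that a spring behind it yields (up to 5 N). Moved by the clamp only.
- clamp (a joint): Turn of the blue clamp knob, rad: 0 open, grows clockwise seen from above, end stop at 1.55. Stays where it is left; turns with about 0.2 N m.
- clamp_grip (a point): On the knob's vertical axis, 49 mm above the table, the height to grip. Upright blue bar 42 mm long, 14 mm thick, up to 56 mm above the table, on a 44 mm disc whose top is 26 mm above the table; grip across the bar's thickness. Axes turn with the knob: the bar lies along x (the stage's x when the clamp is at 0); z up.

How it is judged:
On the way, in this order (a step that is already met when the one before it is completed fails the run):
1. the red figure stands upright on the plate between the two stops, within 6 mm of the white centre line, let go, while the clamp is still open (under 0.45 rad) (x of mini_red in the frame of stage_centre between -0.006 and 0.006 m and y of mini_red in the frame of stage_centre between -0.018 and 0.003 m and z of mini_red in the frame of stage_centre below 0.003 m and angle between mini_red's own z axis and vertical below 0.08 rad and contact force between the fingers and mini_red below 0.05 N and value of joint clamp below 0.45 rad), for 0.2 s.
2. the clamp knob is turned to at least 1.40 rad and the sliding stop presses on the figure's base (value of joint clamp above 1.4 rad and contact force between pad and mini_red above 0.5 N), for 0.2 s.
At the end, for the whole second after the job is handed in: Red figure upright and still on the plate: centre within 6 mm of the white centre line along the stops and 3 mm of the crossing across them, base square to the stops within 4.5 degrees (any quarter turn), clamp at 1.40 rad or more, sliding stop pressing on the base (over 0.5 N) (all of step 2 and x of mini_red in the frame of stage_centre between -0.006 and 0.006 m and y of mini_red in the frame of stage_centre between -0.003 and 0.003 m and z of mini_red in the frame of stage_centre between -0.003 and 0.003 m and angle between mini_red's own z axis and vertical below 0.08 rad and (angle between the x axis of mini_red and the x axis of stage, either way round below 0.08 rad or angle between the x axis of mini_red and the y axis of stage, either way round below 0.08 rad) and linear speed of mini_red below 0.02 m/s); the robot touches nothing.
It fails at once if another figure or the paint pot is moved by more than 25 mm or knocked over (distance of any of mini_green, mini_blue, paint_pot from where it was at the start of the episode above 0.025 m or angle between any of mini_green, mini_blue, paint_pot's own z axis and vertical above 0.5 rad).
It fails at once if the red figure is slammed or pressed onto the stage with more than 40 N (contact force between mini_red and stage above 40 N).
It fails at once if the red figure is dropped: free of the fingers while its underside is more than 10 mm above the plate (22 mm above the table) (height (world z) of mini_red above 0.022 m and contact force between the fingers and mini_red below 0.05 N).
It also fails if it takes over 46 s, if anything falls off the work surface, if the arm or the gripper's body presses on something with over 40 N, if the wrist force passes 120 N, or if a joint passes its speed limit or range.

## Working session

There is one attempt and no reset: what is moved stays moved. The work goes in short steps, Python scripts to look and compute and a tool call to move; the robot and the scene stay as the last step left them, time stands still between calls to the robot, and variables do not carry over. Pictures are saved under pics/ and viewed, at most 10 in all, crops included, and the job is handed in when it is done.

Besides the shell and the picture viewer there is one more tool, called after "Emit:" as name(argument=value, ...), one argument or row to a line, values as JSON. arm_command: Moves the arm, as the interface text tells. Its arguments: {"type":"object","properties":{"targets":{"type":"array"},"grip_force":{"type":"number"}},"required":["targets"]}

```bash
ls; mkdir -p pics
cat > h.py <<'E'
import numpy as np, cv2
from rig import env
def cloud(s,m=None):
    z=s["range_z"]; 
    m=(z>0) if m is None else (m&(z>0))
    v,u=np.nonzero(m); d=z[v,u]
    P=np.c_[(u-s["cx"])/s["fx"]*d,(v-s["cy"])/s["fy"]*d,d]
    return (P-s["t"])@s["R"], s["img"][v,u]
E
python3 - <<'E'
from h import *
for n in("scene","top"):
    s=env.snapshot(n); cv2.imwrite(f"pics/{n}0.png",s["img"][:,:,::-1])
    print(n,"cam at",-s["R"].T@s["t"])
    for t in("mini_red","mini_green","mini_blue","paint_pot","stage","pad","clamp"):
        for r in env.masks_of(s,t)[:2]:
            P,c=cloud(s,r["region"])
            print(t,round(r["p"],2),r["extent"],np.median(P,0).round(3),P.min(0).round(3),P.max(0).round(3))
o=env.observe();print(o)
E
```

```text
pics
scene cam at [ 1.0931284  -0.29079173  0.6332604 ]
mini_red 0.93 [330.9, 170.8, 347.9, 203.8] [0.482 0.128 0.014] [ 0.414  0.107 -0.002] [0.502 0.184 0.068]
mini_green 0.83 [373.6, 154.9, 388.5, 177.4] [0.477 0.256 0.018] [ 0.437  0.236 -0.003] [0.496 0.283 0.067]
mini_blue 0.92 [373.1, 208.4, 397.7, 239.9] [0.627 0.146 0.012] [ 0.568  0.126 -0.002] [0.648 0.205 0.067]
paint_pot 0.34 [372.8, 156.9, 388.5, 180.2] [0.477 0.256 0.02 ] [ 0.399  0.236 -0.003] [0.494 0.312 0.067]
stage 0.72 [151.4, 225.4, 298.1, 340.3] [ 0.575 -0.198  0.012] [ 0.469 -0.318 -0.003] [ 0.652 -0.047  0.06 ]
pad 0.54 [220.7, 246.1, 252.0, 275.5] [ 0.555 -0.157  0.025] [ 0.511 -0.171  0.011] [ 0.595 -0.143  0.028]
clamp 0.64 [151.1, 222.6, 298.3, 337.9] [ 0.575 -0.197  0.012] [ 0.454 -0.318 -0.004] [ 0.652 -0.045  0.06 ]
clamp 0.56 [180.1, 275.3, 204.3, 304.0] [ 0.584 -0.256  0.032] [ 0.551 -0.276  0.017] [ 0.599 -0.234  0.06 ]
top cam at [0.35833979 0.0240762  0.94298728]
mini_red 0.59 [255.0, 222.0, 272.0, 245.7] [0.473 0.131 0.01 ] [ 0.453  0.11  -0.001] [0.501 0.16  0.07 ]
mini_green 0.69 [193.0, 223.0,
[... 858 characters left out ...]
s': array([1.00643528e+00, 3.13130642e-01, 4.61157903e-02, 1.30361506e+00,
       2.30987613e-05, 1.43119548e+00]), 'joint_vel': array([-1.73404716e-03,  4.89472674e-04, -4.71567965e-04, -1.67609878e-03,
        4.66127766e-04,  3.26725476e-05]), 'joint_torque': array([ 8.40912362e-04, -4.80385530e+01,  2.98795938e+01, -3.68709470e-04,
       -2.03907407e-04, -1.68055556e-05]), 'tcp_pos': array([0.23698358, 0.52393665, 0.25006915]), 'eef_rot': array([1.78445306e-05, 2.10787113e-01, 9.77531987e-01, 8.20862555e-05]), 'wrist_force': array([ 0.11034979, -0.83527816, -0.34997775]), 'wrist_torque': array([-0.07218843,  0.06682462, -0.00272152]), 'finger_force': 0.0, 'opening': 0.08532566908049105}
```

Run:
```python
from h import *
t=env.snapshot("top"); s=env.snapshot("scene")
np.savez("s0.npz",ti=t["img"],tz=t["range_z"],si=s["img"],sz=s["range_z"])
a=cv2.resize(t["img"][150:260,180:290],(600,600),interpolation=cv2.INTER_CUBIC)
b=cv2.resize(t["img"][150:260,340:480],(763,600),interpolation=cv2.INTER_CUBIC)
cv2.imwrite("pics/a1.png",a[:,:,::-1]);cv2.imwrite("pics/b1.png",b[:,:,::-1])
for n,sh in(("top",t),("scene",s)):
    for k in("mini_red",):
        m=env.masks_of(sh,k)[0]["region"]
        P,c=cloud(sh,cv2.dilate(m.astype(np.uint8),np.ones((7,7)))>0)
        d=(c.max(1)<70)&(P[:,2]<.02)
        hsv=cv2.cvtColor(c[None],cv2.COLOR_RGB2HSV)[0]
        red=((hsv[:,0]<8)|(hsv[:,0]>172))&(hsv[:,1]>150)&(hsv[:,2]>60)
        print(n,d.sum(),cv2.minAreaRect((P[d,:2]*1000).astype(np.float32)),"red mid",np.median(P[red],0).round(4), "helmet",P[P[:,2]>.06].mean(0).round(4))
    r=env.masks_of(sh,"stage")[0]["region"]
    P,c=cloud(sh,cv2.dilate(r.astype(np.uint8),np.ones((9,9)))>0)
    q=(P[:,2]>.007)&(P[:,2]<.06)
    print("stage",cv2.minAreaRect((P[q,:2]*1000).astype(np.float32)))
    q=(P[:,2]>.046)&(P[:,2]<.07)
    print("bar",q.sum(),cv2.minAreaRect((P[q,:2]*1000).astype(np.float32)),P[q].mean(0).round(4))
    hsv=cv2.cvtColor(c[None],cv2.COLOR_RGB2HSV)[0]
    q=(hsv[:,0]>5)&(hsv[:,0]<20)&(hsv[:,1]>150)&(hsv[:,2]>100)
    print("pad",cv2.minAreaRect((P[q,:2]*1000).astype(np.float32)),P[q].mean(0))
```

```text
top 142 ((475.59503173828125, 133.5966796875), (36.03523635864258, 35.862674713134766), 62.77094650268555) red mid [0.4743 0.1332 0.0604] helmet [0.4757 0.1341 0.0652]
stage ((562.55517578125, -178.02024841308594), (139.53402709960938, 250.6437225341797), 14.819504737854004)
bar 152 ((576.5490112304688, -250.8583984375), (41.94289779663086, 14.860764503479004), 8.774542808532715) [ 0.5763 -0.2501  0.0558]
pad ((550.0939331054688, -155.3463897705078), (86.04435729980469, 12.854352951049805), 14.167425155639648) [ 0.54955053 -0.15405095  0.02690068]
scene 137 ((477.9070129394531, 131.17349243164062), (34.902931213378906, 39.89576721191406), 56.96225357055664) red mid [0.4811 0.1306 0.0517] helmet [0.4781 0.1301 0.0637]
stage ((557.7574462890625, -182.166015625), (132.87709045410156, 250.1473388671875), 14.680845260620117)
bar 191 ((577.12890625, -254.43739318847656), (43.162662506103516, 14.2462797164917), 11.387223243713379) [ 0.5802 -0.2547  0.0542]
pad ((547.4957885742188, -153.5516815185547), (96.04266357421875, 15.501701354980469), 14.46094799041748) [ 0.55243001 -0.15532415  0.02492239]
```

View pics/a1.png

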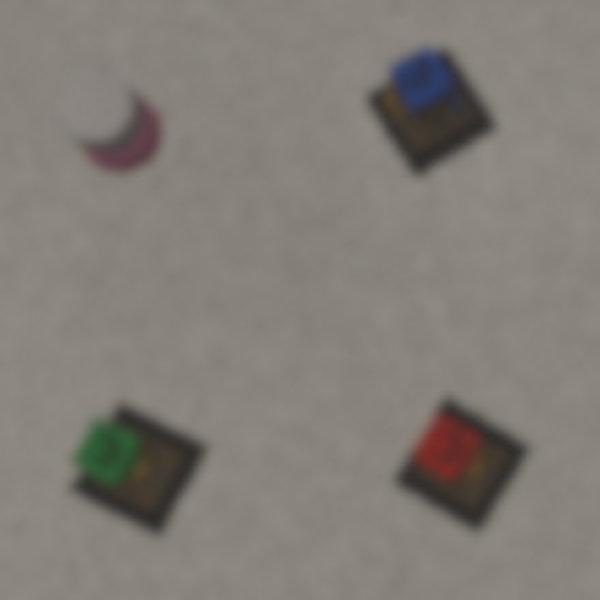

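View pics/b1.png

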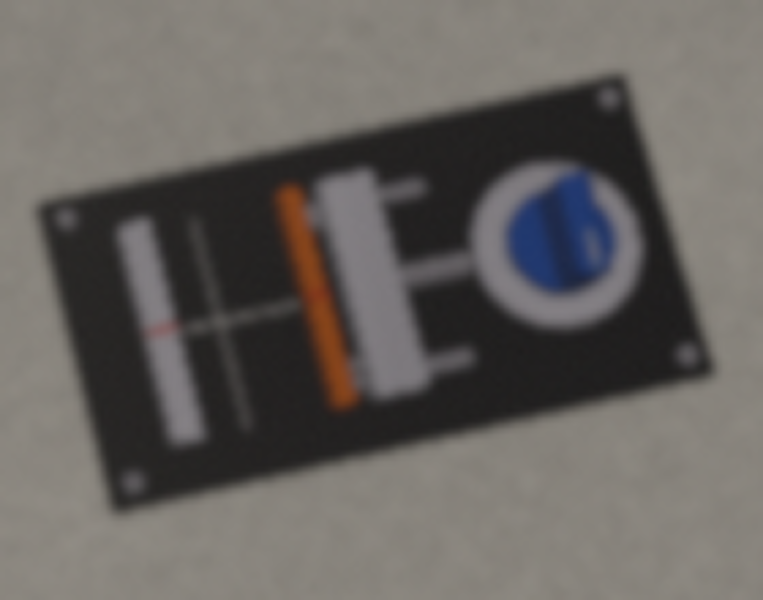

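```bash
cat >> h.py <<'E'
def plane(s,uv,z):
    uv=np.atleast_2d(np.asarray(uv,float)); d=np.c_[(uv[:,0]-s["cx"])/s["fx"],(uv[:,1]-s["cy"])/s["fy"],np.ones(len(uv))]@s["R"]
    C=-s["R"].T@s["t"]; return C+d*((z-C[2])/d[:,2])[:,None]
def proj(s,X):
    p=np.atleast_2d(X)@s["R"].T+s["t"]; return np.c_[s["fx"]*p[:,0]/p[:,2]+s["cx"],s["fy"]*p[:,1]/p[:,2]+s["cy"]]
E
python3 - <<'E'
from h import *
t=env.snapshot("top"); s=env.snapshot("scene")
k=5.4545
f=lambda L,o: (np.array(L)+.5)/k+o-.5
B=plane(t,f([(447,398),(528,450),(480,531),(398,480)],(180,150)),.006)
print("base",B.mean(0),[np.degrees(np.arctan2(*(B[(i+1)%4]-B[i])[1::-1])).round(1) for i in range(4)],[np.linalg.norm(B[(i+1)%4]-B[i]).round(4) for i in range(4)])
S=plane(t,f([(40,205),(625,75),(714,373),(113,512)],(340,150)),.012)
print("stage",S.mean(0),[np.degrees(np.arctan2(*(S[(i+1)%4]-S[i])[1::-1])).round(1) for i in range(4)],[np.linalg.norm(S[(i+1)%4]-S[i]).round(4) for i in range(4)])
print("cross",plane(t,f([(218,322)],(340,150)),.012))
# dark-quads in the image
g=t["img"].max(2)
for nm,im,box,z in(("red",t,(245,212,282,256),.006),("stage",t,(338,155,484,252),.012)):
    x0,y0,x1,y1=box
    c=im["img"][y0:y1,x0:x1].astype(float); bg=np.median(im["img"][150:260,290:335].reshape(-1,3),0)
    m=(np.abs(c-bg).max(2)>45).astype(np.uint8)
    n,l,st,_=cv2.connectedComponentsWithStats(m); i=1+st[1:,4].argmax()
    v,u=np.nonzero(l==i); P=plane(im,np.c_[u+x0,v+y0],z)
    print(nm,cv2.minAreaRect((P[:,:2]*1000).astype(np.float32)))
c=proj(s,[.475,.132,.03])[0].astype(int)
cr=s["img"][c[1]-28:c[1]+22,c[0]-30:c[0]+30]
cv2.imwrite("pics/c1.png",cv2.resize(cr,(720,600),interpolation=cv2.INTER_CUBIC)[:,:,::-1])
print(c)
for z in(.006,.065):
  for a in np.radians([57,147]):
    d=np.array([np.cos(a),np.sin(a),0]);p=np.array([.475,.132,z])
    print(z,np.degrees(a),((proj(s,[p,p+.02*d])-(c-[30,28]))*12).round())
E
```

```text
base [0.4754567  0.13289393 0.006     ] [np.float64(-120.6), np.float64(152.2), np.float64(60.4), np.float64(-27.6)] [np.float64(0.0391), np.float64(0.0373), np.float64(0.0389), np.float64(0.038)]
stage [ 0.55666267 -0.18023069  0.012     ] [np.float64(-75.2), np.float64(-165.7), np.float64(104.9), np.float64(14.1)] [np.float64(0.2485), np.float64(0.1275), np.float64(0.249), np.float64(0.1279)]
cross [[ 0.5408187  -0.11698644  0.012     ]]
red ((475.44354248046875, 133.30325317382812), (39.10565948486328, 38.63652801513672), 61.272674560546875)
stage ((556.6546630859375, -180.06494140625), (129.8057098388672, 249.8341827392578), 14.787134170532227)
[339 185]
0.006 57.00000000000001 [[361. 434.]
 [464. 434.]]
0.006 147.0 [[361. 434.]
 [360. 369.]]
0.065 57.00000000000001 [[365. 191.]
 [473. 191.]]
0.065 147.0 [[365. 191.]
 [364. 127.]]
```

View pics/c1.png

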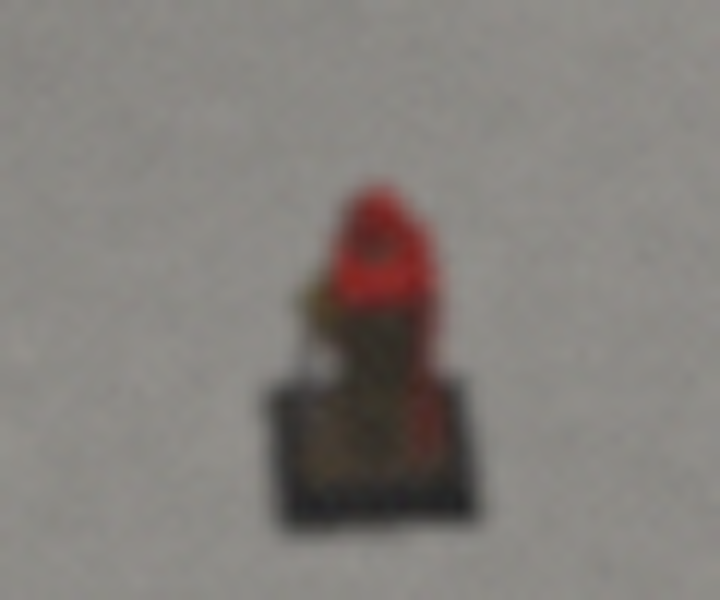

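Emit:
arm_command(
  targets=[
    [[0.4,-0.65,-0.16],[0,0,0.08],1],
    [[0.4,-0.65,-0.16],[0,0,0.08],1],
    [[0.4,-0.65,-0.16],[0,0,0.08],1],
    [[0.4,-0.65,-0.16],[0,0,0.08],1],
    [[0.4,-0.65,-0.16],[0,0,0.08],1],
    [[0.4,-0.65,-0.16],[0,0,0.08],1],
    [[0.4,-0.65,-0.16],[0,0,0.08],1],
    [[0.4,-0.65,-0.16],[0,0,0.08],1],
    [[0.4,-0.65,-0.16],[0,0,0.08],1],
    [[0.4,-0.65,-0.16],[0,0,0.08],1],
    [[0.4,-0.65,-0.16],[0,0,0.08],1],
    [[0,0,0],[0,0,0],0.7],
  ],
  grip_force=25,
)

```text
t: 2.4
tcp_pos: [0.4589, 0.1631, 0.1612]
eef_rot: [-0.0, -0.459, 0.888, -0.001]
wrist_force: [-0.3, 0.6, -0.1]
opening: 0.0734
finger_force: 0.0
```

```bash
cat >> h.py <<'E'
def st():
    o=env.observe(); w,x,y,z=o["eef_rot"]
    from scipy.spatial.transform import Rotation as R
    M=R.from_quat([x,y,z,w]).as_matrix()
    print("t",o["t"],"tcp",o["tcp_pos"].round(4),"phi",np.degrees(np.arctan2(M[1,1],M[0,1])).round(2),"z",M[:,2].round(3),"F",o["wrist_force"].round(2),"T",o["wrist_torque"].round(2),"open",round(o["opening"],4),"ff",o["finger_force"],"J",o["joint_positions"].round(2)); return o
E
python3 -c "
from h import *
st()
s=np.load('s0.npz');t=env.snapshot('top');t['range_z']=s['tz'];t['img']=s['ti']
P,c=cloud(t);a=np.radians(14.6);R=np.array([[np.cos(a),np.sin(a)],[-np.sin(a),np.cos(a)]])
Q=(P[:,:2]-[.5403,-.1171])@R.T
for y in range(-120,40,5):
  q=(abs(Q[:,0])<.03)&(abs(Q[:,1]-y/1000)<.0025)
  print(y,np.percentile(P[q,2],[10,50,95]).round(3))
"
```

```text
t 2.4 tcp [0.4589 0.1631 0.1612] phi 144.69 z [ 0.    -0.001 -1.   ] F [-0.29  0.56 -0.12] T [-0.01  0.01 -0.  ] open 0.0734 ff 0.0 J [ 0.18  0.19 -0.34  1.04 -0.   -0.78]
-120 [0.016 0.021 0.029]
-115 [0.013 0.019 0.023]
-110 [0.012 0.017 0.021]
-105 [0.011 0.014 0.018]
-100 [0.012 0.014 0.025]
-95 [0.012 0.014 0.025]
-90 [0.012 0.014 0.025]
-85 [0.012 0.014 0.026]
-80 [0.012 0.014 0.025]
-75 [0.013 0.016 0.027]
-70 [0.025 0.028 0.029]
-65 [0.024 0.027 0.03 ]
-60 [0.025 0.028 0.03 ]
-55 [0.025 0.027 0.03 ]
-50 [0.012 0.021 0.029]
-45 [0.012 0.014 0.023]
-40 [0.025 0.028 0.03 ]
-35 [0.013 0.024 0.029]
-30 [0.012 0.013 0.016]
-25 [0.011 0.013 0.016]
-20 [0.012 0.013 0.016]
-15 [0.012 0.013 0.016]
-10 [0.011 0.014 0.016]
-5 [0.012 0.013 0.016]
0 [0.011 0.014 0.016]
5 [0.011 0.013 0.016]
10 [0.012 0.014 0.016]
15 [0.011 0.013 0.016]
20 [0.017 0.027 0.03 ]
25 [0.026 0.027 0.029]
30 [0.017 0.026 0.029]
35 [0.012 0.014 0.016]
```

Emit:
arm_command(
  targets=[
    [[0.18,-0.32,-0.3],[0,0,0.035],0.7],
    [[0.18,-0.32,-0.3],[0,0,0.035],0.7],
    [[0,0,-0.4],[0,0,0],0.7],
    [[0,0,0],[0,0,0],0.7],
    [[0,0,0],[0,0,0],0.7],
    [[0,0,0],[0,0,0],0.7],
  ],
)

```text
t: 3.05
tcp_pos: [0.4753, 0.1353, 0.1131]
eef_rot: [0.001, -0.509, 0.861, -0.0]
wrist_force: [-0.8, 0.5, -1.0]
opening: 0.06
finger_force: 0.0
```

```bash
python3 -c "
from h import *
st()
s=env.snapshot('scene');c=proj(s,[.475,.132,.05])[0].astype(int)
cv2.imwrite('pics/d1.png',cv2.resize(s['img'][c[1]-40:c[1]+35,c[0]-50:c[0]+50],(800,600),interpolation=cv2.INTER_CUBIC)[:,:,::-1])
"
```

```text
t 3.05 tcp [0.4753 0.1353 0.1131] phi 151.21 z [ 0.001  0.    -1.   ] F [-0.85  0.47 -1.05] T [-0.03 -0.04  0.  ] open 0.06 ff 0.0 J [ 0.11  0.25 -0.4   0.93  0.   -0.95]
```

View pics/d1.png

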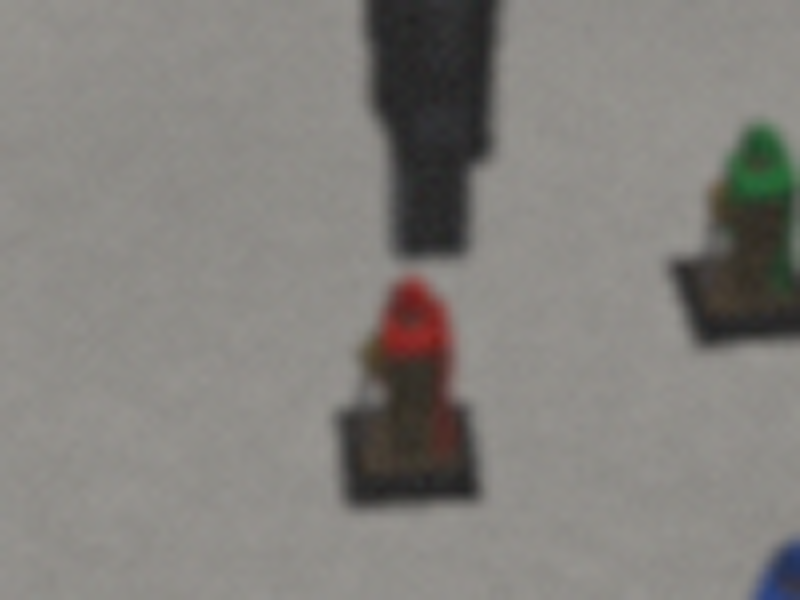

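```bash
python3 -c "
from h import *
s=env.snapshot('scene');c=proj(s,[.475,.132,.05])[0].astype(int)-[50,40]
f=lambda X:((proj(s,X)-c)*8+3.5).round(0)
tcp=np.array([.4753,.1353,.1131]);a=np.radians(-29);d=np.array([np.cos(a),np.sin(a),0]);e=np.array([-d[1],d[0],0])
for r in(.03,.045):print('finger',f([tcp+r*d-[0,0,.019]+k*e for k in(-.011,0,.011)]).tolist())
B=np.array([.4755,.133,0])
print('base',f([B+.02*d+k*e+[0,0,z] for k in(-.02,.02) for z in (0,.006)]).tolist())
print('base back',f([B-.02*d+k*e+[0,0,.006] for k in(-.02,.02)]).tolist())
print('torso',f([B+.01*d+k*e+[0,0,.04] for k in(-.008,.008,.0115)]).tolist(),'helmet top',f([B+[0,0,.067]]))
"
```

```text
finger [[388.0, 262.0], [429.0, 260.0], [470.0, 259.0]]
finger [[392.0, 296.0], [434.0, 294.0], [475.0, 293.0]]
base [[344.0, 508.0], [344.0, 492.0], [483.0, 502.0], [484.0, 486.0]]
base back [[335.0, 404.0], [470.0, 398.0]]
torso [[384.0, 376.0], [441.0, 373.0], [453.0, 373.0]] helmet top [[411. 277.]]
```

Emit:
arm_command(
  targets=[
    [[0,-0.05,-0.36],[0,0,0],0.6],
    [[0,0,-0.36],[0,0,0],0.6],
    [[0,0,-0.36],[0,0,0],0.6],
    [[0,0,-0.36],[0,0,0],0.6],
    [[0,0,0],[0,0,0],0.6],
    [[0,0,0],[0,0,0],0.6],
  ],
)

```text
t: 3.75
tcp_pos: [0.4751, 0.1321, 0.0406]
eef_rot: [0.0, -0.509, 0.861, 0.0]
wrist_force: [0.8, 0.0, 0.2]
opening: 0.051
finger_force: 0.0
```

Emit:
arm_command(
  targets=[
    [[0,0,0],[0,0,0],0.1],
    [[0,0,0],[0,0,0],0.1],
    [[0,0,0],[0,0,0],0.1],
    [[0,0,0],[0,0,0],0.1],
    [[0,0,0],[0,0,0],0.1],
    [[0,0,0],[0,0,0],0.1],
    [[0,0,0],[0,0,0],0.1],
    [[0,0,0],[0,0,0],0.1],
    [[0,0,0],[0,0,0],0.1],
    [[0,0,0],[0,0,0],0.1],
  ],
  grip_force=25,
)

```text
t: 4.75
tcp_pos: [0.476, 0.1321, 0.0411]
eef_rot: [0.001, -0.509, 0.861, -0.0]
wrist_force: [-1.1, 0.4, 6.2]
opening: 0.0198
finger_force: 26.5
```

Emit:
arm_command(
  targets=[
    [[0,0,0.2],[0,0,0],0.1],
    [[0,0,0.4],[0,0,0],0.1],
    [[0,0,0.5],[0,0,0],0.1],
    [[0,0,0.5],[0,0,0],0.1],
    [[0,0,0.4],[0,0,0],0.1],
    [[0,0,0],[0,0,0],0.1],
  ],
)

```text
t: 5.35
tcp_pos: [0.4769, 0.1322, 0.1432]
eef_rot: [0.002, -0.509, 0.861, -0.001]
wrist_force: [0.6, 0.5, -0.3]
opening: 0.0194
finger_force: 25.7
```

Emit:
arm_command(
  targets=[
    [[0.13,-0.51,0],[0,0,-0.052],0.1],
    [[0.13,-0.51,0],[0,0,-0.052],0.1],
    [[0.13,-0.51,0],[0,0,-0.052],0.1],
    [[0.13,-0.51,0],[0,0,-0.052],0.1],
    [[0.13,-0.51,0],[0,0,-0.052],0.1],
    [[0.13,-0.51,0],[0,0,-0.052],0.1],
    [[0.13,-0.51,0],[0,0,-0.052],0.1],
    [[0.13,-0.51,0],[0,0,-0.052],0.1],
    [[0.13,-0.51,0],[0,0,-0.052],0.1],
    [[0.13,-0.51,0],[0,0,-0.052],0.1],
    [[0,0,0],[0,0,0],0.1],
    [[0,0,0],[0,0,0],0.1],
  ],
)

```text
t: 6.55
tcp_pos: [0.5392, -0.1232, 0.1389]
eef_rot: [-0.001, -0.125, 0.992, 0.001]
wrist_force: [-0.0, 0.3, -0.6]
opening: 0.0196
finger_force: 25.7
```

```bash
python3 -c "
from h import *
st()
s=env.snapshot('scene');c=proj(s,[.542,-.124,.08])[0].astype(int)
print(c)
cv2.imwrite('pics/e1.png',cv2.resize(s['img'][c[1]-35:c[1]+40,c[0]-50:c[0]+50],(800,600),interpolation=cv2.INTER_CUBIC)[:,:,::-1])
"
```

```text
t 6.55 tcp [ 0.5392 -0.1232  0.1389] phi 104.34 z [-0.002  0.001 -1.   ] F [-0.03  0.31 -0.62] T [-0.01 -0.   -0.01] open 0.0196 ff 25.662586390972137 J [-0.37  0.33 -0.21  1.03  0.   -0.62]
[245 229]
```

View pics/e1.png

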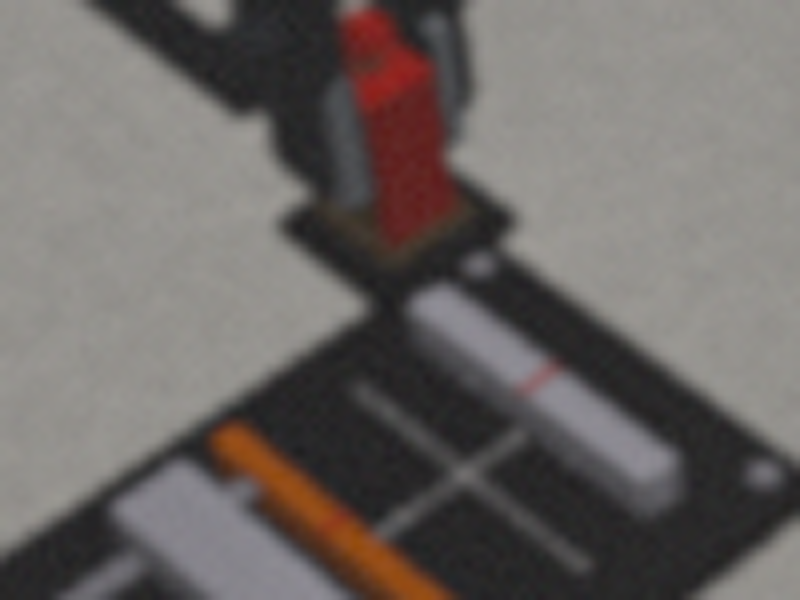

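```bash
python3 -c "
from h import *
o=st(); s=env.snapshot('scene');o0=np.array([245-50,229-35])
g=lambda L:(np.array(L)-3.5)/8+o0
print('cross',plane(s,g([(465,475)]),.012))
T=o['tcp_pos']; B=plane(s,g([(280,226),(378,298),(517,214)]),T[2]-.035)
print(B,'centre',(B[0]+B[2])/2,'tcp',T)
for i in(0,1):
  v=B[i+1]-B[i];print(np.degrees(np.arctan2(v[1],v[0])),np.linalg.norm(v))
"
```

```text
t 6.6 tcp [ 0.5391 -0.1225  0.1391] phi 104.39 z [-0.002  0.001 -1.   ] F [-0.24  0.6  -0.35] T [ 0.07 -0.04  0.05] open 0.0196 ff 25.662430822849274 J [-0.37  0.33 -0.21  1.03  0.   -0.62]
cross [[ 0.54128788 -0.11895329  0.012     ]]
[[ 0.5303664  -0.14798994  0.10409546]
 [ 0.56415147 -0.13847058  0.10409546]
 [ 0.55635965 -0.10037573  0.10409546]] centre [ 0.54336302 -0.12418284  0.10409546] tcp [ 0.53909721 -0.12254474  0.13909546]
15.73584019827463 0.03510056483127527
101.55969365406436 0.03888353927995721
```

Emit:
arm_command(
  targets=[
    [[0.05,-0.03,-0.3],[0,0,0],0.1],
    [[0,0,-0.4],[0,0,0],0.1],
    [[0,0,-0.4],[0,0,0],0.1],
    [[0,0,-0.3],[0,0,0],0.1],
    [[0,0,-0.2],[0,0,0],0.1],
    [[0,0,0],[0,0,0],0.1],
    [[0,0,0],[0,0,0],0.1],
  ],
)

```text
t: 7.35
tcp_pos: [0.5426, -0.1241, 0.0603]
eef_rot: [0.0, -0.125, 0.992, 0.0]
wrist_force: [-0.1, -0.4, -0.4]
opening: 0.0197
finger_force: 25.7
```

```bash
python3 -c "
from h import *
st()
s=env.snapshot('scene');c=proj(s,[.542,-.124,.03])[0].astype(int)
print(c)
cv2.imwrite('pics/f1.png',cv2.resize(s['img'][c[1]-30:c[1]+30,c[0]-40:c[0]+40],(800,600),interpolation=cv2.INTER_CUBIC)[:,:,::-1])
"
```

```text
t 7.35 tcp [ 0.5426 -0.1241  0.0603] phi 104.41 z [ 0.  0. -1.] F [-0.1  -0.42 -0.41] T [-0.   -0.    0.07] open 0.0197 ff 25.659165680408478 J [-0.37  0.41 -0.31  0.85  0.   -0.62]
[249 248]
```

View pics/f1.png

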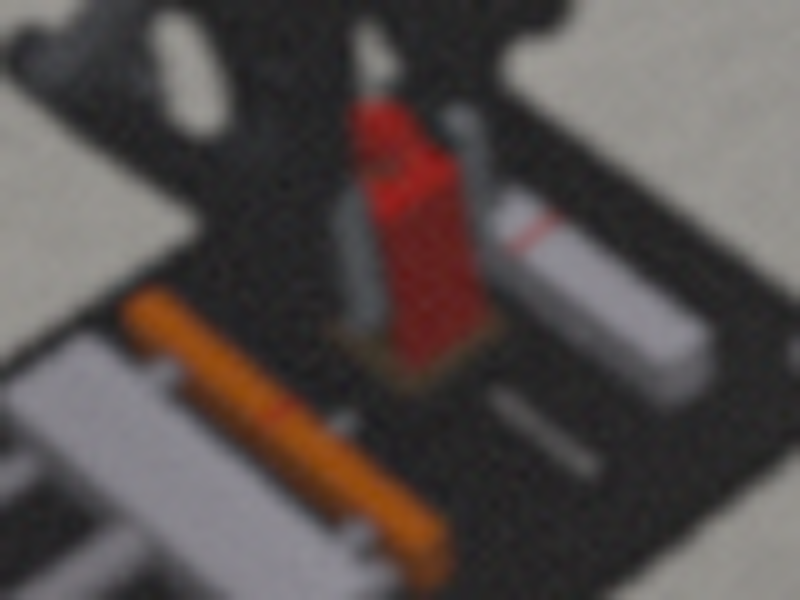

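Emit:
arm_command(
  targets=[
    [[0,0,-0.06],[0,0,0],0.1],
    [[0,0,-0.04],[0,0,0],0.1],
    [[0,0,-0.02],[0,0,0],0.1],
    [[0,0,0],[0,0,0],0.1],
    [[0,0,0],[0,0,0],0.1],
  ],
)

```text
t: 7.9
tcp_pos: [0.5425, -0.1246, 0.054]
eef_rot: [-0.0, -0.125, 0.992, 0.0]
wrist_force: [0.7, 0.5, -0.9]
opening: 0.0195
finger_force: 25.7
```

Emit:
arm_command(
  targets=[
    [[0,0,-0.02],[0,0,0],0.1],
    [[0,0,0],[0,0,0],0.1],
  ],
)

```text
t: 8.1
tcp_pos: [0.5427, -0.1247, 0.0532]
eef_rot: [0.0, -0.125, 0.992, -0.0]
wrist_force: [0.4, 1.1, 1.5]
opening: 0.0192
finger_force: 25.8
```

Emit:
arm_command(
  targets=[
    [[0,0,-0.01],[0,0,0],0.1],
    [[0,0,0],[0,0,0],0.1],
  ],
)

```text
t: 8.3
tcp_pos: [0.5427, -0.1246, 0.0532]
eef_rot: [0.0, -0.125, 0.992, -0.0]
wrist_force: [-2.2, -0.8, 4.3]
opening: 0.0193
finger_force: 26.4
```

Contact with the plate. Opening part-way, pausing, then rising.

Emit:
arm_command(
  targets=[
    [[0,0,0],[0,0,0],0.3],
    [[0,0,0],[0,0,0],0.4],
    [[0,0,0],[0,0,0],0.5],
    [[0,0,0],[0,0,0],0.5],
    [[0,0,0],[0,0,0],0.5],
    [[0,0,0.2],[0,0,0],0.5],
    [[0,0,0.4],[0,0,0],0.5],
    [[0,0,0.5],[0,0,0],0.5],
    [[0,0,0.5],[0,0,0],0.5],
    [[0,0,0.4],[0,0,0],0.5],
    [[0,0,0],[0,0,0],0.5],
    [[0,0,0],[0,0,0],0.5],
  ],
)

```text
t: 9.5
tcp_pos: [0.5428, -0.1247, 0.1531]
eef_rot: [0.001, -0.125, 0.992, -0.0]
wrist_force: [-0.3, 0.4, -0.0]
opening: 0.0428
finger_force: 0.0
```

```bash
python3 -c "
from h import *
st()
s=env.snapshot('scene');c=proj(s,[.55,-.16,.03])[0].astype(int)
print(c)
cv2.imwrite('pics/g1.png',cv2.resize(s['img'][c[1]-35:c[1]+55,c[0]-70:c[0]+50],(800,600),interpolation=cv2.INTER_CUBIC)[:,:,::-1])
t=env.snapshot('top')
for n,sh in(('top',t),('scene',s)):
    P,c=cloud(sh); K=P[(np.hypot(P[:,0]-.5756,P[:,1]+.2526)<.03)&(P[:,2]>.045)&(P[:,2]<.07)&(c[:,2].astype(int)>c[:,0]+20)]
    print(n,len(K),cv2.minAreaRect((K[:,:2]*1000).astype(np.float32)),K.mean(0))
"
```

```text
t 9.5 tcp [ 0.5428 -0.1247  0.1531] phi 104.36 z [ 0.001 -0.    -1.   ] F [-0.28  0.43 -0.03] T [-0.02  0.05 -0.04] open 0.0428 ff 0.0 J [-0.37  0.32 -0.18  1.06  0.   -0.62]
[233 258]
top 0 ((0.0, 0.0), (0.0, 0.0), 0.0) [nan nan nan]
scene 198 ((577.427734375, -254.3245391845703), (42.2452278137207, 14.387308120727539), 12.978485107421875) [ 0.58040586 -0.25477237  0.05404242]<string>:10: RuntimeWarning: Mean of empty slice.
  ret = um.true_divide(
```

View pics/g1.png

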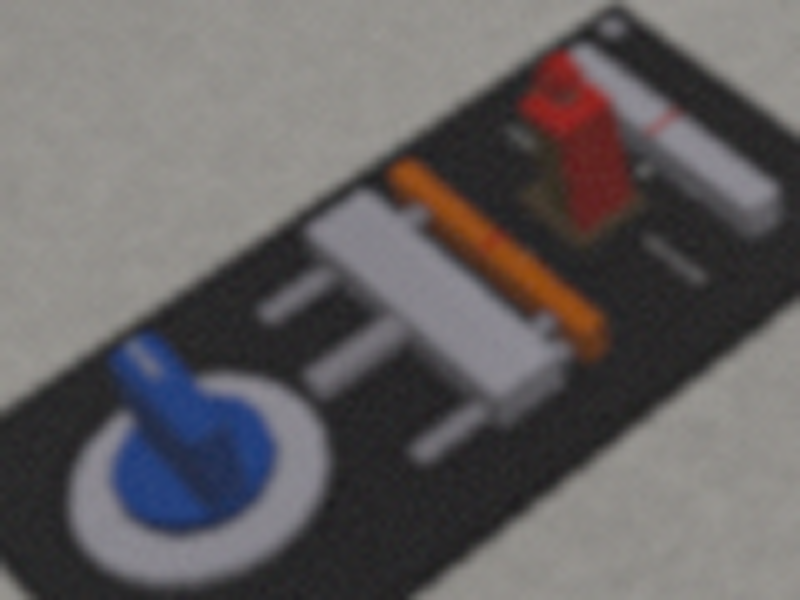

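Emit:
arm_command(
  targets=[
    [[0.133,-0.512,0],[0,0,0],0.5],
    [[0.133,-0.512,0],[0,0,0],0.5],
    [[0.133,-0.512,0],[0,0,0],0.5],
    [[0.133,-0.512,0],[0,0,0],0.5],
    [[0.133,-0.512,0],[0,0,0],0.5],
    [[0,0,-0.4],[0,0,0],0.5],
    [[0,0,-0.4],[0,0,0],0.5],
    [[0,0,-0.4],[0,0,0],0.5],
    [[0,0,0],[0,0,0],0.5],
    [[0,0,0],[0,0,0],0.5],
  ],
)

```text
t: 10.6
tcp_pos: [0.5749, -0.2521, 0.0914]
eef_rot: [-0.001, -0.125, 0.992, 0.001]
wrist_force: [-0.2, -0.7, -0.4]
opening: 0.043
finger_force: 0.0
```

Emit:
arm_command(
  targets=[
    [[0.02,-0.02,-0.4],[0,0,0],0.5],
    [[0,0,-0.3],[0,0,0],0.5],
    [[0,0,-0.12],[0,0,0],0.5],
    [[0,0,0],[0,0,0],0.2],
    [[0,0,0],[0,0,0],0],
    [[0,0,0],[0,0,0],0],
    [[0,0,0],[0,0,0],0],
    [[0,0,0],[0,0,0],0],
    [[0,0,0],[0,0,0],0],
    [[0,0,0],[0,0,0],0],
  ],
  grip_force=50,
)

```text
t: 11.6
tcp_pos: [0.577, -0.2532, 0.0527]
eef_rot: [0.0, -0.125, 0.992, 0.0]
wrist_force: [-1.2, 4.2, 6.3]
opening: 0.0128
finger_force: 52.4
```

Emit:
arm_command(
  targets=[
    [[0,0,0],[0,0,-0.06],0],
    [[0,0,0],[0,0,-0.06],0],
    [[0,0,0],[0,0,-0.06],0],
    [[0,0,0],[0,0,-0.06],0],
    [[0,0,0],[0,0,-0.06],0],
    [[0,0,0],[0,0,-0.06],0],
    [[0,0,0],[0,0,-0.06],0],
    [[0,0,0],[0,0,-0.06],0],
    [[0,0,0],[0,0,-0.06],0],
    [[0,0,0],[0,0,-0.06],0],
    [[0,0,0],[0,0,-0.06],0],
    [[0,0,0],[0,0,0],0],
  ],
)

```text
t: 12.8
tcp_pos: [0.5767, -0.2542, 0.0527]
eef_rot: [0.0, 0.384, 0.923, -0.001]
wrist_force: [-3.3, 1.3, 5.7]
opening: 0.0132
finger_force: 52.4
```

```bash
python3 -c "
from h import *
st()"
```

```text
t 12.8 tcp [ 0.5767 -0.2542  0.0527] phi 44.82 z [ 0.    -0.001 -1.   ] F [-3.33  1.26  5.74] T [ 0.22  0.69 -0.09] open 0.0132 ff 52.40230858325958 J [-0.54  0.54 -0.11  0.92 -0.    0.25]
```

Emit:
arm_command(
  targets=[
    [[0,0,0],[0,0,-0.06],0],
    [[0,0,0],[0,0,-0.06],0],
    [[0,0,0],[0,0,-0.06],0],
    [[0,0,0],[0,0,-0.06],0],
    [[0,0,0],[0,0,-0.055],0],
    [[0,0,0],[0,0,0],0],
    [[0,0,0],[0,0,0],0],
    [[0,0,0],[0,0,0],0],
  ],
)

```text
t: 13.6
tcp_pos: [0.5763, -0.2544, 0.0527]
eef_rot: [0.0, 0.585, 0.811, -0.001]
wrist_force: [-4.2, 0.3, 6.6]
opening: 0.0128
finger_force: 52.4
```

```bash
python3 -c "
from h import *
st()"
```

```text
t 13.6 tcp [ 0.5763 -0.2544  0.0527] phi 18.37 z [-0.    -0.002 -1.   ] F [-4.19  0.28  6.56] T [ 0.11  0.94 -0.08] open 0.0128 ff 52.44183897972107 J [-0.54  0.54 -0.11  0.92 -0.    0.71]
```

Emit:
arm_command(
  targets=[
    [[0,0,0],[0,0,0],0.3],
    [[0,0,0],[0,0,0],0.5],
    [[0,0,0],[0,0,0],0.5],
    [[0,0,0],[0,0,0],0.5],
    [[0,0,0.3],[0,0,0],0.5],
    [[0,0,0.6],[0,0,0],0.5],
    [[0,0,0.8],[0,0,0],0.5],
    [[0,0,0.8],[0,0,0],0.5],
    [[0,0,0.3],[0,0,0],0.5],
    [[0,0,0],[0,0,0],0.5],
    [[0,0,0],[0,0,0],0.5],
  ],
)

```text
t: 14.7
tcp_pos: [0.5767, -0.2535, 0.1909]
eef_rot: [-0.0, 0.585, 0.811, 0.0]
wrist_force: [0.3, 0.7, -1.0]
opening: 0.0426
finger_force: 0.0
```

```bash
python3 -c "
from h import *
st()
s=env.snapshot('scene')
cv2.imwrite('pics/i1.png',cv2.resize(s['img'][223:313,163:283],(800,600),interpolation=cv2.INTER_CUBIC)[:,:,::-1])
P,c=cloud(s); K=P[(np.hypot(P[:,0]-.5756,P[:,1]+.2526)<.03)&(P[:,2]>.045)&(P[:,2]<.07)&(c[:,2].astype(int)>c[:,0]+20)]
print(len(K),cv2.minAreaRect((K[:,:2]*1000).astype(np.float32)),K.mean(0))
"
```

```text
t 14.7 tcp [ 0.5767 -0.2535  0.1909] phi 18.41 z [-0.  0. -1.] F [ 0.27  0.67 -0.95] T [ 0.02 -0.   -0.01] open 0.0426 ff 0.0 J [-0.54  0.44  0.09  1.22  0.    0.71]
237 ((577.7069091796875, -254.5063018798828), (14.71492862701416, 41.95734786987305), 17.185317993164062) [ 0.57979811 -0.25474261  0.05326537]
```

View pics/i1.png

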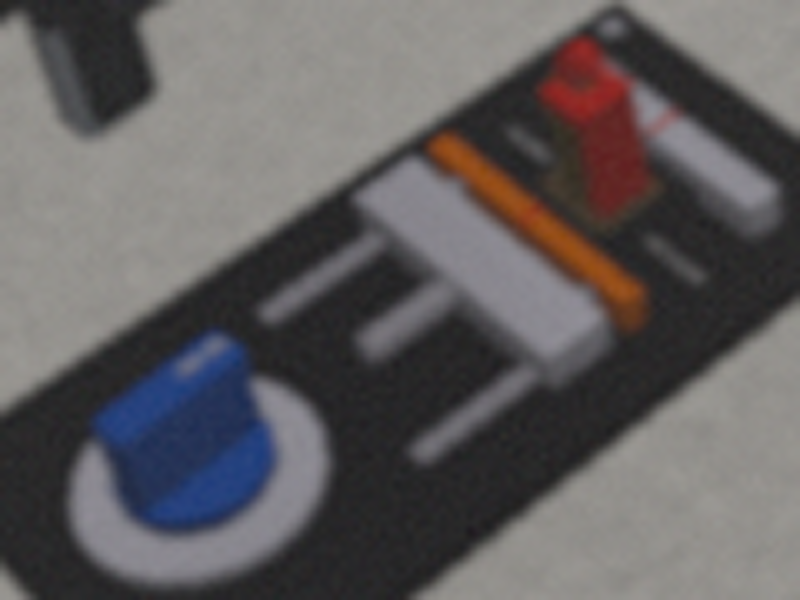

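```bash
python3 -c "
from rig import env
print(env.job_done())"
```

```text
the job is handed in; nothing more can be done
None
```

The job is handed in with no verdict returned: the red figure stands released on the plate at the white centre line, and the knob was turned clockwise about 86° (roughly 1.50 rad), with the last picture showing the sliding stop closed on the base. The other figures and the paint pot were not approached, and the clock was at about 15 s of the 46 s limit.

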